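Lock the valuables box and put its key away

TASK

Lock the blue valuables box: turn the key that is in its lock clockwise, gently, until the bolt is fully thrown against its stop, then turn it back to the one position where it comes out and draw it out without ever forcing or yanking it. Leave the box locked, put the key upright and fully home in the slot of the wooden key block, and leave everything else on the table where it is.

Things in the scene. Friction and masses are not known exactly. Their poses are not given: they have to be found in the camera images.
- box: blue valuables box, 160 (x) x 200 (y) x 70 mm high, bolted down; origin: centre of its underside, below the lock axis. On its lid a round lock, 58 mm across, 18.5 mm high. The key stands in it, between 14 degrees counter-clockwise and 33 clockwise of the keyway. Over 20 N between key and lock (pressed, pulled or twisted, 10 mm off axis) damages it: 0.06 N m or 10 N is safe.
- lock_face (a point): centre of the lock's brass face, on its axis, 88.5 mm above the box's underside; axes as the box's. The keyway lies along the box's x only roughly: the lock is fitted up to 23 degrees off either way, not measured. Two black marks on the face, 15 to 25 mm from the axis, line up with the keyway.
- bolt (a joint): angle of the bolt cam in rad: 0 as found (unlocked), 0.35 fully thrown at its stop, which gives a little under load; grows clockwise seen from above. It stays where the key leaves it. Resists with about 0.03 N m.
- bolt_ring (a point): on the lock's axis at the lid, in the white ring, 82 mm across, that turns with the bolt; its red pointer goes from the green patch to the red one. Key angles clockwise from the keyway: free at first, then it pushes the bolt, up to a stop at 54 to 97 degrees (0.94 to 1.69 rad), differing from lock to lock. Counter-clockwise of the keyway: a stop at about 17 degrees.
- key: loose key, 55.5 mm long, 50 g; origin: middle of its lower tip, z up along the shaft. Flat double bit 24 (x) x 5 (y) x 10 mm high at the tip, 5 mm shaft, round collar 18 mm across from 17.5 to 21.5 mm above the tip, resting on the lock face, then a flat orange bow 34 (x) x 10 (y) x 34 mm high, to be pinched across its 10 mm from above. Bit and bow lie in line.
- key_bow (a point): point on the key's axis in the bow, 40.5 mm above its tip. The key comes out only within about 3 degrees of the keyway; elsewhere its bit meets the underside of the face after rising 1.5 mm. It must rise 17.5 mm to be clear of the lock.
- key_block: wooden key block 90 (x) x 70 (y) x 45 mm high, fixed; origin at the centre of its underside. A slot 30 (along its x) x 11 mm, 26 mm deep, opens in the middle of its top; the key goes in bit first, bow along the slot, until its collar rests on the top (tip 17.5 mm below the top).
- key_block_hole0 (a point): centre of the slot's mouth, on the top of the key block; axes as the block's
- magnifier: magnifying glass, 82 mm green rim with an orange handle, loose bystander on the table
- bangle: brass bangle, 64 mm across, 10 mm high, loose bystander lying on the box's lid
- bead_jar: amber glass jar with steel cap, 60 mm across, 90 mm high, loose bystander
- mug: white mug, 80 mm across, 90 mm high, loose bystander
- tape_roll: brown cardboard-coloured roll, 64 mm across, 25 mm high, loose bystander
- gift_box: small red box 70 x 70 x 35 mm, loose bystander
Not all that is in view belongs to the job. What is shaped like the key_block but purple is not meant.

How it is judged:
By the outcome, as a careful person would: the job done as asked, in the order asked, and still so for the second after the job is handed in, with the robot touching nothing.
It also fails if it takes over 72 s, if anything falls off the work surface, if the arm or the gripper's body presses on something with over 40 N, if the wrist force passes 120 N, or if a joint passes its speed limit or range.

ROBOT

A 6-joint arm with a two-finger parallel gripper is mounted at the origin on the work surface. World frame = base frame: x ahead of the robot, y to its left, z up, the work surface at z = 0. Lengths are in m, angles in rad, forces in N, time in s.
With the tool pointing down it reaches from about 0.325 to 0.85 m from the base axis. Payload 4.4 kg.
Tool frame: the origin (TCP) lies between the finger pads; the fingertips stand 14 mm ahead of it and the grasp point (between the pads) lies 5 mm behind it (tip_extent is the distance from the TCP to the fingertips, in m); z points along the fingers, y is the line along which they close (so a half turn about z gives the same grasp; the last joint's range is limited). The gripper opens to 94 mm and grips with 3 to 60 N. Pads are 16 mm wide; open, the fingers measure 119 mm over their backs; the gripper's body (75 mm by 177 mm) begins 78 mm behind the grasp point.
Start: joints at [-1.417, 0.207, 1.542, -0, 1.393, -0.15], TCP at [0.173, -0.549, 0.219] pointing down, gripper open.
Joint ranges: [-2.73, 2.73], [-0.86, 2.22], [0.23, 2.46], [-1.11, 4.25], [0.08, 2.63], [-2.82, 2.82]. Speed limits (rad/s): [2.79, 2.79, 3.14, 3.14, 3.14, 3.14].

INTERFACE

Orientations are given as a rotation vector (axis times angle).
In Python, from rig import get_obs, capture, sign_off, tip_extent gives the robot as it stands. The module is installed in compiled form; this text tells all that it offers.
- The arm moves only by the tool carry_out, never from a script. Its argument "motion" is text: rows parted by semicolons, each of 7 numbers parted by spaces: the shift along the tool's x, y, z in mm, then the turn, a rotation vector about the tool's x, y, z in rad, then the finger opening in mm, from 0 to 94. A call has 1 to 20 rows; each row shifts and turns the commanded pose from where the row before left it, along the tool's axes as they then stand; what a row does not reach is not made up. A row lasts 1/8 s, in which the tool goes at most 62.5 mm and 10.7 degrees, less where a joint would pass 70% of its speed; a pose out of reach is approached as far as the arm can. A call is refused whole if a number of a shift passes 62.5 or a number of a turn 0.188, either way. A call with a gripper value outside its range is refused whole. The fingers move at their own pace and stop on an object; "newtons" is the grip in N (left out, the last holds). Time passes only in rows, so rows that do not move let the fingers close. It gives the time, the measured TCP pose, the force, the opening and the grip force at its end, in the units of the state.
- get_obs(): the state, without advancing time (a new reading comes with each control period).
- capture(name): name is "side" or "top"; returns a dict with "img" (400x640x3 uint8, red, green, blue), "range_z" (400x640 float32, m along the optical axis (not along the pixel's ray), 0 where there is no reading), "vfov" (degrees; the focal length in pixels is half the picture's height over the tangent of half this angle, whatever the lens; pixels are square), "cx", "cy" (the principal point, pixels), "k1" (the pictures are not rectified: a ray, as slopes to the right and down, at radius r is drawn at 1 + k1 r^2 times it, then the intrinsics apply), "R" (3x3) and "t" (3): a world point X has camera coordinates R X + t. Camera axes: x right, y down, z forward; pixel columns grow to the right and rows downward; lengths in m; the calibration is good to about 2 mm. A picture is of the moment at which its call begins.
- sign_off(): hands the job in; it is judged then, once.
The state is a dict: "t": time; "joint_positions": joint angles; "dq": joint speeds; "effort": joint torques, N m; "eef_pos": TCP position; "ee_rot": TCP orientation; "force": force on the tool from outside, world axes, zero at the start; "torque": the same for the moment, N m; "gripper_width": finger opening in m; "grasp_force": force on a finger pad.
Only numpy, scipy, OpenCV 4.12 (cv2) and the standard library are available. Lean on these libraries where they do the work, as an engineer would, in place of code of your own. Each camera call takes 0.05 s, during which the arm holds its last target. There are 200 camera calls.

## Working session

There is one attempt and no reset: what is moved stays moved. The work goes in short steps, Python scripts to look and compute and a tool call to move; the robot and the scene stay as the last step left them, time stands still between calls to the robot, and variables do not carry over. Pictures are saved under pics/ and viewed, at most 10 in all, crops included, and the job is handed in when it is done.

Besides the shell and the picture viewer there is one more tool, called by a JSON object that holds its "fn" and its "kwargs", one argument or row to a line. carry_out: Moves the arm, as the interface text tells. Its arguments: {"type":"object","properties":{"motion":{"type":"string"},"newtons":{"type":"number"}},"required":["motion"]}

```bash
mkdir -p pics
cat > h.py <<'E'
import numpy as np, cv2
from rig import get_obs, capture, sign_off, tip_extent
def K(c):
    f=200/np.tan(np.radians(c["vfov"]/2)); return f
def world(c,u,v,z=None,d=None):
    """pixel -> world on plane z, or at depth"""
    f=K(c); p=np.array([(u-c["cx"])/f,(v-c["cy"])/f]); q=p.copy()
    for _ in range(20): q=p/(1+c["k1"]*(q@q))
    r=np.array([q[0],q[1],1.]); R=c["R"]; o=-R.T@c["t"]; w=R.T@r
    if d is None: d=(z-o[2])/w[2]
    return o+w*d
def proj(c,X):
    x=c["R"]@np.asarray(X)+c["t"]; q=x[:2]/x[2]; q=q*(1+c["k1"]*(q@q)); return q*K(c)+[c["cx"],c["cy"]]
def save(n,img,s=1,box=None):
    if box: img=img[box[1]:box[3],box[0]:box[2]]
    cv2.imwrite("pics/"+n,cv2.resize(img[...,::-1],None,fx=s,fy=s,interpolation=cv2.INTER_CUBIC))
E
python3 - <<'E'
from h import *
for n in("top","side"):
    c=capture(n); save(n+"0.png",c["img"]); np.savez(n+"0.npz",**c)
    print(n,K(c),c["k1"],-c["R"].T@c["t"],c["R"][2])
print(get_obs())
E
```

```text
top 364.2510015155579 -0.06962854433667232 [0.42076313 0.00565517 1.30454731] [ 0.1560589   0.00926173 -0.98770433]
side 515.5333591596815 -0.005329223082783939 [0.33836951 1.3492877  0.91314775] [ 0.18144944 -0.83564382 -0.51843564]
{'t': 0.1, 'joint_positions': array([-1.41649845e+00,  2.07343256e-01,  1.54275124e+00,  1.49142502e-05,
        1.39347702e+00, -1.50477693e-01]), 'dq': array([-0.00060423, -0.00318231, -0.00326422, -0.00085237,  0.00039644,
       -0.00108791]), 'effort': array([-3.01736100e-04, -3.71863353e+01, -2.82291645e+01,  7.01103872e-02,
        3.11543746e-02, -4.68555481e-05]), 'eef_pos': array([ 0.17244796, -0.5478327 ,  0.21843045]), 'ee_rot': array([-3.10323077e+00, -4.76585115e-01, -1.71076857e-05]), 'force': array([-0.24987337, -0.13363181, -0.60061243]), 'torque': array([-0.01572559, -0.00109642, -0.01759545]), 'grasp_force': 0.0, 'gripper_width': 0.09413695260653199}
```

View pics/top0.png

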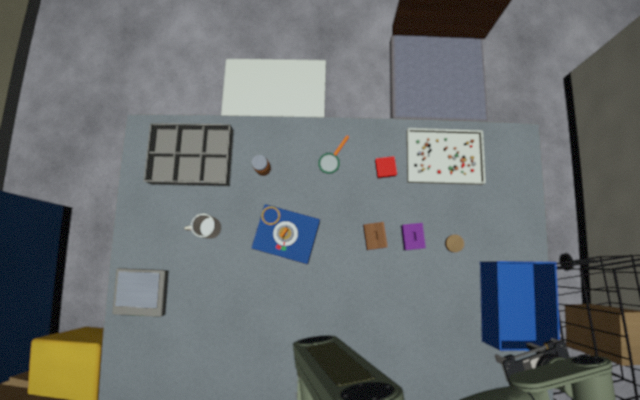

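View pics/side0.png

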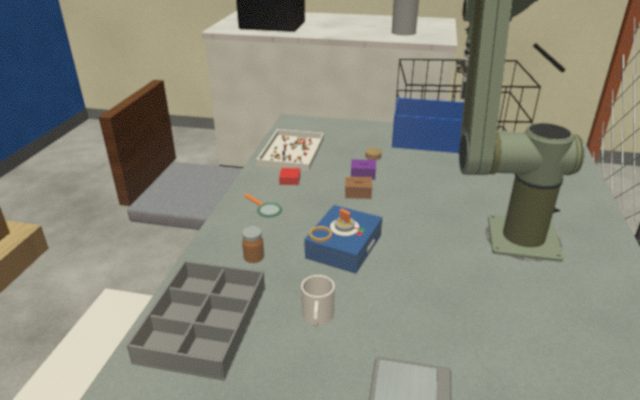

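Top view: the blue box is at about (286,234), with the lock at (286,234) and the bangle at (270,215). There are two block-shaped things: brown at (375,236) and purple at (414,237). The brown wooden one is the block described, and the purple one is excluded. I'll confirm with an enlarged crop.

Run:
```python
from h import *
c=dict(np.load("top0.npz")); im=c["img"]
a=cv2.resize(im[200:270,245:325,::-1],None,fx=7,fy=7,interpolation=cv2.INTER_CUBIC)
b=cv2.resize(im[215:257,360:430,::-1],None,fx=3,fy=3,interpolation=cv2.INTER_CUBIC)
o=np.zeros((490,790,3),np.uint8); o[:,:560]=a; o[:126,570:780]=b
s=dict(np.load("side0.npz"))["img"][200:240,325:375,::-1]
o[200:360,570:770]=cv2.resize(s,None,fx=4,fy=4,interpolation=cv2.INTER_CUBIC)
cv2.imwrite("pics/crop0.png",o)
hsv=cv2.cvtColor(im,cv2.COLOR_RGB2HSV)
def rect(m,z,reg):
    x0,y0,x1,y1=reg; k=np.zeros(m.shape,bool); k[y0:y1,x0:x1]=m[y0:y1,x0:x1]
    v,u=np.nonzero(k)
    P=np.array([world(c,a,b,z)[:2] for a,b in zip(u,v)])
    r=cv2.minAreaRect((P*1000).astype(np.float32)); print(len(u),r)
H,S,V=[hsv[...,i].astype(int) for i in range(3)]
rect((H>100)&(H<125)&(S>120),.07,(245,195,330,275))
rect(((H<20)|(H>170))&(S>70),.045,(355,210,395,260))
print(hsv[236,370],hsv[225,375])
```

```text
1836 ((517.0045166015625, 147.520751953125), (196.6613311767578, 155.35020446777344), 76.09490203857422)
513 ((519.7874755859375, -159.28793334960938), (87.29622650146484, 70.76643371582031), 8.724184036254883)
[ 14 131 128] [ 13 131 125]
```

View pics/crop0.png

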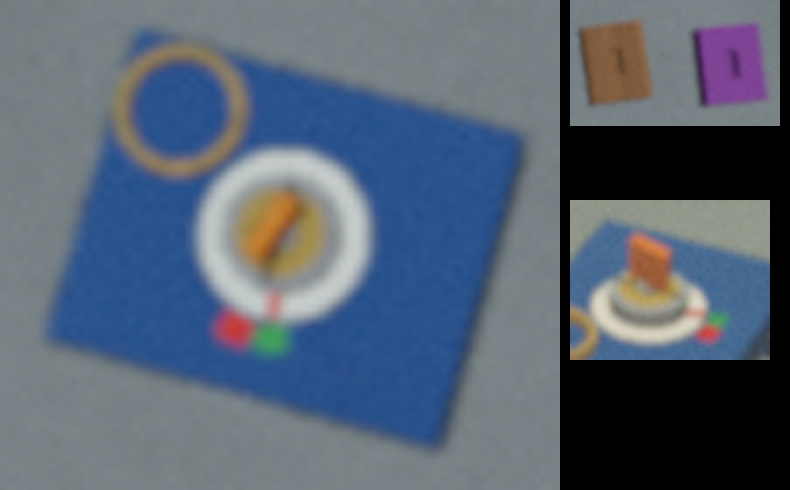

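Brown block at (375,236) confirmed, with its slot visible. The bow lies about 37° clockwise and one black face mark shows just below the lock centre. Next I'll average several frames and rectify both views on the lock face plane.

Run:
```python
from h import *
C={}
for n in("top","side"):
    L=[capture(n) for _ in range(10)]; c=L[0]; c["img"]=np.mean([l["img"].astype(np.float32) for l in L],0); C[n]=c
    np.savez(n+"1.npz",**c)
def rectify(c,cen,z,half,N,yaw=0):
    g=np.linspace(-half,half,N); out=np.zeros((N,N,2),np.float32)
    for i in range(N):
        for j in range(N):  # up = +x, left=+y
            out[i,j]=proj(c,[cen[0]-g[i],cen[1]-g[j],z])
    return cv2.remap(c["img"].astype(np.float32),out,None,cv2.INTER_CUBIC)
# ring centre in each view: white pixels at z=.07
for n,reg in(("top",(265,210,310,255)),("side",(325,212,366,242))):
    c=C[n]; hs=cv2.cvtColor(np.clip(c["img"],0,255).astype(np.uint8),cv2.COLOR_RGB2HSV)
    x0,y0,x1,y1=reg; m=(hs[y0:y1,x0:x1,1]<60)&(hs[y0:y1,x0:x1,2]>140)
    v,u=np.nonzero(m); P=np.array([world(c,a+x0,b+y0,.072)[:2] for a,b in zip(u,v)])*1000
    (x,y),r=cv2.minEnclosingCircle(P.astype(np.float32)); e=cv2.fitEllipse(cv2.convexHull(P.astype(np.float32)))
    print(n,len(u),x,y,r,e)
cen=[.517,.1475]
t=rectify(C["top"],cen,.0885,.032,380); s=rectify(C["side"],cen,.0885,.032,380)
cv2.imwrite("pics/face1.png",np.clip(np.hstack([t,s])[...,::-1],0,255).astype(np.uint8))
```

```text
top 362 517.3386840820312 148.9539337158203 42.6188850402832 ((517.173095703125, 149.25869750976562), (83.10273742675781, 84.29086303710938), 82.80579376220703)
side 309 515.0454711914062 139.78379821777344 86.88824462890625 ((531.2442626953125, 128.99534606933594), (132.49905395507812, 179.7909698486328), 155.6827850341797)
```

View pics/face1.png

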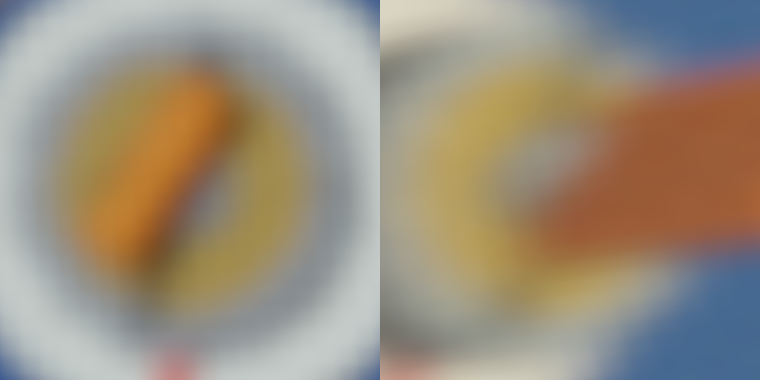

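```bash
cat >> h.py <<'E'
from scipy.spatial.transform import Rotation as Ro
def delta(x,y,z,yaw):
    """shift in tool mm and tool-z turn still to go to a world pose (m, deg)"""
    o=get_obs(); R=Ro.from_rotvec(o["ee_rot"]); M=R.as_matrix()
    s=M.T@(np.array([x,y,z])-o["eef_pos"])*1000
    ps=np.degrees(np.arctan2(M[1,0],M[0,0])); w=(yaw-ps+180)%360-180
    Rg=Ro.from_euler("z",yaw,degrees=True)*Ro.from_euler("x",180,degrees=True)
    print("t",round(o["t"],2),"pos",np.round(o["eef_pos"]*1000,1),"yaw",round(ps,2),"tiltz",np.round(M[:,2],4),"shift",np.round(s,1),"turn",np.round((R.inv()*Rg).as_rotvec(),4))
E
python3 - <<'E'
from h import *
delta(.5175,.149,.218,143)
c=dict(np.load("top0.npz")); f=K(c); Z=c["range_z"]
pts=[];o=-c["R"].T@c["t"]
for v in range(100,400,2):
    for u in range(100,640,2):
        if Z[v,u]>0: pts.append(world(c,u,v,d=Z[v,u]))
P=np.array(pts)
A=np.array([.172,-.548]);B=np.array([.517,.149]);d=(B-A)/np.linalg.norm(B-A)
q=P[:,:2]-A; al=q@d; pe=abs(q[:,0]*d[1]-q[:,1]*d[0])
for a in np.arange(-.1,.9,.1):
    k=(al>a)&(al<a+.1)&(pe<.12); print(round(a,1),k.sum(),P[k,2].max() if k.any() else None)
# key: bow top pixels by depth, yaw
k=(P[:,2]>.08)&(abs(P[:,0]-.517)<.05)&(abs(P[:,1]-.149)<.05); print(np.round(P[k],3)[:30])
# orange bow yaw at z=.1265, and slot dark pixels in block
t=dict(np.load("top1.npz")); im=np.clip(t["img"],0,255).astype(np.uint8); hs=cv2.cvtColor(im,cv2.COLOR_RGB2HSV).astype(int)
def pca(m,z,reg):
    x0,y0,x1,y1=reg; v,u=np.nonzero(m[y0:y1,x0:x1]); Q=np.array([world(t,a+x0,b+y0,z)[:2] for a,b in zip(u,v)])
    w,V=np.linalg.eigh(np.cov(Q.T)); print(len(Q),Q.mean(0),np.degrees(np.arctan2(V[1,1],V[0,1])),np.sqrt(12*w))
pca((hs[...,0]<17)&(hs[...,1]>165),.1265,(272,220,300,248))
g=im.sum(2).astype(int); 
pca(g<200,.045,(368,226,382,246)); print(g[226:246,368:382])
E
```

```text
t 1.1 pos [ 172.5 -548.5  219.5] yaw 17.46 tiltz [ 0. -0. -1.] shift [ 538.4 -561.8    1.5] turn [ 0.000e+00  1.000e-04 -2.191e+00]
-0.1 538 0.5855451011400716
0.0 1372 0.6037975373231804
0.1 858 0.6274032930237523
0.2 574 0.63349004009899
0.3 489 0.008310042429849451
0.4 486 0.04847042077628361
0.5 486 0.04798469558431506
0.6 493 0.07721896147450424
0.7 486 0.13063167139688914
0.8 421 0.08974429148182672
[[0.553 0.187 0.082]
 [0.548 0.139 0.08 ]
 [0.54  0.165 0.089]
 [0.54  0.158 0.088]
 [0.54  0.152 0.088]
 [0.541 0.145 0.085]
 [0.541 0.138 0.087]
 [0.533 0.171 0.088]
 [0.533 0.165 0.086]
 [0.533 0.158 0.089]
 [0.53  0.147 0.124]
 [0.53  0.14  0.127]
 [0.534 0.138 0.085]
 [0.534 0.131 0.092]
 [0.526 0.171 0.09 ]
 [0.527 0.165 0.085]
 [0.526 0.157 0.093]
 [0.523 0.146 0.128]
 [0.523 0.14  0.128]
 [0.527 0.137 0.091]
 [0.528 0.131 0.082]
 [0.527 0.124 0.09 ]
 [0.519 0.177 0.089]
 [0.519 0.171 0.09 ]
 [0.52  0.165 0.084]
 [0.516 0.152 0.131]
 [0.517 0.146 0.125]
 [0.519 0.143 0.1  ]
 [0.52  0.137 0.089]
 [0.521 0.131 0.084]]
28 [0.51202081 0.14783232] 158.19063851148715 [0.01008264 0.06293423]
  avg = a.mean(axis, **keepdims_kw)
  ret = um.true_divide(
<stdin>:19: RuntimeWarning: Degrees of freedom <= 0 for slice
  c *= np.true_divide(1, fact)
  c *= np.true_divide(1, fact)
Traceback (most recent call last):
ValueError: not enough values to unpack (expected 2, got 0)

During handling of the above exception, another exception occurred:

Traceback (most recent call last):
numpy.linalg.LinAlgError: 0-dimensional array given. Array must be at least two-dimensional
```

Run:
```python
from h import *
c=dict(np.load("top0.npz"));Z=c["range_z"]
for u,v in((485,265),(485,300),(552,265),(482,345),(520,300),(515,263)): print(u,v,np.round(world(c,u,v,d=Z[v,u]),3))
t=dict(np.load("top1.npz")); im=np.clip(t["img"],0,255).astype(np.uint8); hs=cv2.cvtColor(im,cv2.COLOR_RGB2HSV).astype(int)
def pca(w,z,reg):
    x0,y0,x1,y1=reg; w=w[y0:y1,x0:x1]; v,u=np.nonzero(w>0); W=w[v,u].astype(float); Q=np.array([world(t,a+x0,b+y0,z)[:2] for a,b in zip(u,v)])
    m=np.average(Q,axis=0,weights=W); e,V=np.linalg.eigh(np.cov(Q.T,aweights=W)); print(len(Q),m,np.degrees(np.arctan2(V[1,1],V[0,1])),np.sqrt(12*e))
pca(np.clip(hs[...,1]-150,0,60)*(hs[...,0]<18),.1265,(276,222,296,240))
g=im.sum(2).astype(int); b=np.median(g[228:244,368:383]); print(b)
pca(np.clip(b-25-g,0,200),.045,(369,229,382,244))
print(hs[222:242,276:296,1])
print(g[228:245,367:384])
```

```text
485 265 [ 0.425 -0.544  0.041]
485 300 [ 0.306 -0.541  0.04 ]
552 265 [ 0.428 -0.733  0.129]
482 345 [ 0.147 -0.545 -0.001]
520 300 [ 0.304 -0.684  0.006]
515 263 [ 0.433 -0.63   0.084]
36 [0.51686041 0.14751233] 147.5432947131764 [0.01067084 0.03085047]
279.0
25 [ 0.52120085 -0.16446156] -169.76664694578568 [0.00690891 0.02949546]
[[ 55  32  97  82  49  32  19  13  11  11  11  12  15  22  39  68 107 149
  173 180]
 [ 53  81  61  33  16  10   9   9  10   9   9   9   9  10  13  22  41  79
  129 169]
 [ 83  42  20  12  10  10   9   9   9  11  10   9   9   9   9  10  15  29
   68 130]
 [ 42  15   9   9   9  10  12  12  14  14  16  14  10  10   9   9   9  12
   27  73]
 [ 19  10   9  10  12   9   3  12  19  16   6   4  13  16  10   9   9   9
   11  35]
 [ 12   9  10  13   5  27  60  82  97 107 101  60  20   5  13  10   9   9
    9  17]
 [ 10  11  12   7  34  79 115 135 156 172 170 131  79  38   5  13  10   9
    9  11]
 [ 11  12  10  27  78 117 137 158 177 189 195 174 128  89  41   4  11  10
    8  10]
 [ 10  15   3  56 109 134 152 172 184 193 195 176 145 122  75  12  13  10
    9   9]
 
[... 1442 characters left out ...]
282 282 284 290 287 279 260 218 218 254 273 277 279 279 287]
 [271 281 280 284 284 289 285 278 261 219 216 252 270 278 274 277 284]
 [272 280 282 282 288 291 284 277 262 224 215 249 271 275 278 278 282]
 [269 280 283 286 284 287 290 280 269 237 215 246 267 275 277 277 281]
 [261 278 285 284 285 287 288 284 279 251 230 248 267 276 280 279 281]
 [254 276 283 283 284 286 288 288 288 276 260 264 272 274 279 279 278]
 [255 274 282 283 283 288 290 289 291 285 274 271 269 275 278 277 280]
 [253 274 281 284 285 286 287 290 294 286 278 270 269 271 279 276 277]
 [251 274 281 281 283 285 289 290 291 287 280 272 268 271 277 279 276]
 [248 275 282 283 283 286 287 290 292 286 278 273 269 271 276 279 277]]
```

{"fn": "carry_out", "kwargs": {
  "motion": "20 -21 0 0 0 0 40;41 -43 0 0 0 0 40;41 -43 0 0 0 0 40;41 -43 0 0 0 0 40;41 -43 0 0 0 0 40;41 -43 0 0 0 0 40;41 -43 0 0 0 0 40;41 -43 0 0 0 0 40;41 -43 0 0 0 0 40;41 -43 0 0 0 0 40;41 -43 0 0 0 0 40;41 -43 0 0 0 0 40;41 -43 0 0 0 0 40;26 -25 0 0 0 0 40;0 0 0 0 0 -0.1745 40;0 0 0 0 0 -0.1745 40;0 0 0 0 0 -0.1745 40;0 0 0 0 0 -0.1745 40;0 0 0 0 0 -0.1745 40;0 0 0 0 0 -0.1745 40",
  "newtons": 5
}}

```text
t: 3.6
eef_pos: [0.5171, 0.1491, 0.2195]
ee_rot: [2.445, 1.972, 0.0]
force: [-0.6, 0.0, -1.0]
gripper_width: 0.04
grasp_force: 0.0
```

{"fn": "carry_out", "kwargs": {
  "motion": "0 0 0 0 0 -0.1745 40;0 0 0 0 0 -0.1745 40;0 0 0 0 0 -0.1745 40;0 0 0 0 0 -0.1745 40;0 0 0 0 0 -0.1745 40;0 0 0 0 0 -0.1745 40;0 0 0 0 0 -0.1745 40;0 0 0 0 0 0 40;0 0 0 0 0 0 40"
}}

```text
t: 4.72
eef_pos: [0.5171, 0.1491, 0.2195]
ee_rot: [0.884, 3.014, 0.0]
force: [0.0, 0.3, -0.7]
gripper_width: 0.0399
grasp_force: 0.0
```

Run:
```python
from h import *
delta(.517,.1483,.110,147.5); print(get_obs()["force"],get_obs()["torque"],get_obs()["joint_positions"])
```

```text
t 4.72 pos [517.1 149.1 219.5] yaw 147.3 tiltz [ 1.e-04  1.e-04 -1.e+00] shift [ -0.3  -0.7 109.5] turn [ 0.0001  0.     -0.0035]
[ 0.04421     0.29214375 -0.74535962] [-0.02884114 -0.16732765 -0.01552148] [ 1.19750092e-01  1.28486183e-01  1.63202445e+00  4.74974783e-05
  1.38099868e+00 -8.80320615e-01]
```

{"fn": "carry_out", "kwargs": {
  "motion": "0 -0.7 30 0 0 0 40;0 0 30 0 0 0 40;0 0 25 0 0 0 40;0 0 15 0 0 0 40;0 0 9.5 0 0 0 40;0 0 0 0 0 0 40"
}}

```text
t: 5.48
eef_pos: [0.5166, 0.1485, 0.1097]
ee_rot: [-0.881, -3.015, 0.0]
force: [-0.1, 0.2, 0.5]
gripper_width: 0.0397
grasp_force: 0.0
```

Run:
```python
from h import *
delta(.517,.1483,.110,147.5); o=get_obs(); print(o["force"],o["torque"])
c=capture("top"); s=capture("side"); np.savez("top2.npz",**c)
a=np.zeros((480,780,3),np.uint8)
a[:,:380]=cv2.resize(c["img"][200:280,255:318],(380,480),interpolation=cv2.INTER_CUBIC)
a[:,390:780]=cv2.resize(s["img"][190:270,315:380],(390,480),interpolation=cv2.INTER_CUBIC)
save("grasp.png",a)
```

```text
t 5.47 pos [516.6 148.5 109.7] yaw 147.42 tiltz [-6.e-04 -0.e+00 -1.e+00] shift [-0.4  0.1 -0.3] turn [-0.0004 -0.0005 -0.0014]
[-0.11614937  0.19898619  0.47531948] [ 0.06103409 -0.10957674 -0.01503888]
```

View pics/grasp.png

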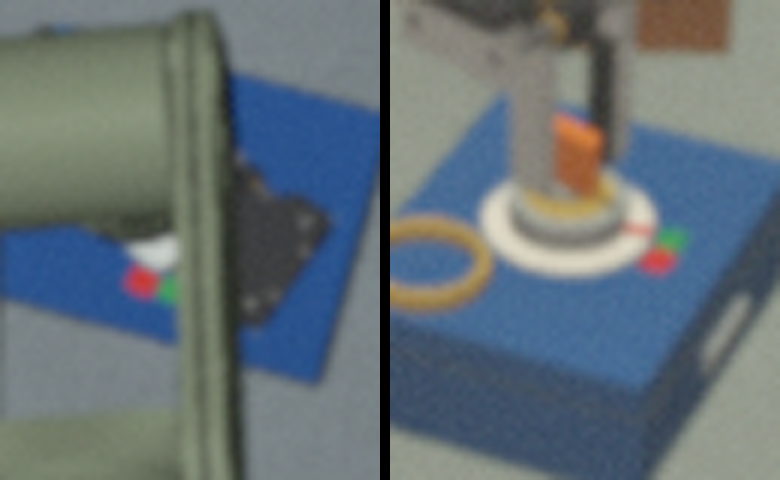

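The fingers straddle the orange bow, and the side view shows the pointer still at green. I'll close gently.

{"fn": "carry_out", "kwargs": {
  "motion": "0 0 0 0 0 0 20;0 0 0 0 0 0 12;0 0 0 0 0 0 8;0 0 0 0 0 0 4;0 0 0 0 0 0 4",
  "newtons": 6
}}

```text
t: 6.2
eef_pos: [0.517, 0.1488, 0.1101]
ee_rot: [0.881, 3.015, 0.001]
force: [0.5, 1.2, -0.0]
gripper_width: 0.01
grasp_force: 6.0
```

Run:
```python
from h import *
delta(.517,.1483,.110,147.5); o=get_obs(); print(o["force"],o["torque"],o["gripper_width"])
```

```text
t 6.2 pos [517.  148.8 110.1] yaw 147.44 tiltz [ 7.e-04  6.e-04 -1.e+00] shift [-0.3 -0.4  0.1] turn [ 0.0009  0.0003 -0.0011]
[ 0.51537699  1.20424823 -0.01725944] [ 0.32328296 -0.27428174  0.04019358] 0.009983515784538037
```

{"fn": "carry_out", "kwargs": {
  "motion": "0 0 0 0 0 0.052 4;0 0 0 0 0 0.052 4;0 0 0 0 0 0.052 4;0 0 0 0 0 0.052 4;0 0 0 0 0 0.052 4;0 0 0 0 0 0.052 4;0 0 0 0 0 0.052 4;0 0 0 0 0 0 4"
}}

```text
t: 7.2
eef_pos: [0.5172, 0.1487, 0.1102]
ee_rot: [1.411, 2.806, 0.001]
force: [1.0, 0.4, -0.2]
gripper_width: 0.0098
grasp_force: 6.0
```

```bash
cat >> h.py <<'E'
def ptr(n="side"):
    """red pointer angle on the white ring (world yaw, deg) from the side view, and wrist state"""
    c=capture(n); hs=cv2.cvtColor(c["img"],cv2.COLOR_RGB2HSV).astype(int); out=[]
    for nm,m in(("red",((hs[...,0]<8)|(hs[...,0]>172))&(hs[...,1]>60)),("green",(hs[...,0]>50)&(hs[...,0]<90)&(hs[...,1]>90))):
        A=[]
        for v in range(215,262):
            for u in range(320,385):
                if m[v,u]:
                    q=world(c,u,v,.072)[:2]-[.517,.149]; r=np.hypot(*q)
                    a=np.degrees(np.arctan2(q[1],q[0]))
                    if abs((a-170+180)%360-180)<60: A.append((r*1000,a%360))
        A=np.array(A).reshape(-1,2)
        for lo,hi in((31,41),(43,60)):
            k=(A[:,0]>lo)&(A[:,0]<hi)
            out.append((nm,lo,int(k.sum()),round(A[k,1].mean(),1) if k.any() else None))
    o=get_obs(); M=Ro.from_rotvec(o["ee_rot"]).as_matrix()
    print(out); print("t",round(o["t"],2),"pos",np.round(o["eef_pos"]*1e3,1),"yaw",round(np.degrees(np.arctan2(M[1,0],M[0,0])),2),"F",np.round(o["force"],2),"T",np.round(o["torque"],3),"w",round(o["gripper_width"]*1e3,2))
E
python3 -c "from h import *; ptr()"
```

```text
[('red', 31, 2, np.float64(173.3)), ('red', 43, 15, np.float64(150.0)), ('green', 31, 0, None), ('green', 43, 13, np.float64(173.1))]
t 7.25 pos [517.2 148.6 110.2] yaw 126.63 F [ 2.41  1.37 -0.06] T [ 0.295 -0.419  0.049] w 9.79
```

{"fn": "carry_out", "kwargs": {
  "motion": "0 0 0 0 0 0.035 4;0 0 0 0 0 0.035 4;0 0 0 0 0 0.035 4;0 0 0 0 0 0.035 4;0 0 0 0 0 0 4"
}}

```text
t: 7.88
eef_pos: [0.5173, 0.1486, 0.1102]
ee_rot: [1.605, 2.7, 0.002]
force: [3.1, 2.5, -0.7]
gripper_width: 0.01
grasp_force: 6.0
```

```bash
python3 -c "from h import *; ptr()"
```

```text
[('red', 31, 2, np.float64(173.3)), ('red', 43, 15, np.float64(150.0)), ('green', 31, 0, None), ('green', 43, 13, np.float64(173.1))]
t 7.92 pos [517.3 148.6 110.2] yaw 118.56 F [ 3.94  2.33 -1.12] T [ 0.484 -0.962  0.029] w 10.22
```

{"fn": "carry_out", "kwargs": {
  "motion": "0 0 0 0 0 0.035 4;0 0 0 0 0 0.035 4;0 0 0 0 0 0.035 4;0 0 0 0 0 0 4"
}}

```text
t: 8.43
eef_pos: [0.5172, 0.1486, 0.1102]
ee_rot: [1.746, 2.611, 0.001]
force: [4.0, 1.6, -0.5]
gripper_width: 0.0102
grasp_force: 6.0
```

```bash
python3 -c "from h import *; ptr()"
```

```text
[('red', 31, 2, np.float64(165.9)), ('red', 43, 15, np.float64(150.0)), ('green', 31, 0, None), ('green', 43, 13, np.float64(173.1))]
t 8.47 pos [517.2 148.6 110.2] yaw 112.47 F [ 4.24  2.46 -0.82] T [ 0.491 -1.042  0.048] w 10.0
```

{"fn": "carry_out", "kwargs": {
  "motion": "0 0.5 0 0 0 0.035 4;0 0 0 0 0 0.035 4;0 0 0 0 0 0.035 4;0 0 0 0 0 0.035 4;0 0 0 0 0 0 4"
}}

```text
t: 9.1
eef_pos: [0.5173, 0.1486, 0.1101]
ee_rot: [1.923, 2.484, 0.0]
force: [3.1, 1.7, 1.7]
gripper_width: 0.0101
grasp_force: 6.0
```

```bash
python3 -c "from h import *; ptr()"
```

```text
[('red', 31, 1, np.float64(158.1)), ('red', 43, 15, np.float64(150.0)), ('green', 31, 0, None), ('green', 43, 12, np.float64(172.9))]
t 9.15 pos [517.3 148.6 110.1] yaw 104.52 F [3.1  1.5  1.06] T [ 0.303 -0.882  0.008] w 9.93
```

{"fn": "carry_out", "kwargs": {
  "motion": "0 0 0 0 0 0.026 4;0 0 0 0 0 0.026 4;0 0 0 0 0 0 4"
}}

```text
t: 9.52
eef_pos: [0.5173, 0.1486, 0.1101]
ee_rot: [1.987, 2.433, 0.0]
force: [3.4, 0.9, 2.2]
gripper_width: 0.0098
grasp_force: 6.0
```

```bash
python3 -c "from h import *; ptr()"
```

```text
[('red', 31, 2, np.float64(153.8)), ('red', 43, 14, np.float64(150.5)), ('green', 31, 0, None), ('green', 43, 12, np.float64(172.9))]
t 9.57 pos [517.3 148.6 110.1] yaw 101.54 F [2.89 0.52 2.81] T [ 0.215 -0.841  0.035] w 10.0
```

{"fn": "carry_out", "kwargs": {
  "motion": "0 0 0 0 0 0.02 4;0 0 0 0 0 0.02 4;0 0 0 0 0 0 4"
}}

```text
t: 9.95
eef_pos: [0.5173, 0.1486, 0.1101]
ee_rot: [2.035, 2.393, 0.0]
force: [3.0, 1.3, 3.8]
gripper_width: 0.0102
grasp_force: 6.0
```

```bash
cat >> h.py <<'E'
def ptr2():
    c=capture("side"); im=c["img"].astype(float); w=im[...,0]-(im[...,1]+im[...,2])/2-25; P=[];W=[]
    for v in range(215,262):
        for u in range(320,385):
            if w[v,u]>0:
                q=(world(c,u,v,.072)[:2]-[.517,.149])*1e3; r=np.hypot(*q); a=np.degrees(np.arctan2(q[1],q[0]))%360
                if 31<r<40.5 and 140<a<185: P.append(a);W.append(w[v,u])
    print("pointer",np.average(P,weights=W),sum(W)); T=[]
    for _ in range(4): capture("side"); T.append(np.r_[get_obs()["torque"],get_obs()["force"]])
    print("T,F",np.round(np.mean(T,0),3),np.round(np.std(T,0),3))
E
python3 -c "from h import *; ptr(); ptr2()"
```

```text
[('red', 31, 4, np.float64(152.5)), ('red', 43, 15, np.float64(150.3)), ('green', 31, 0, None), ('green', 43, 12, np.float64(172.9))]
t 10.0 pos [517.3 148.6 110.1] yaw 99.25 F [2.78 0.61 5.68] T [ 0.166 -0.787  0.025] w 10.25
pointer 153.07301412569367 187.5
T,F [ 0.169 -0.727  0.026  2.262  1.107  4.699] [0.017 0.013 0.024 0.354 0.315 0.362]
```

{"fn": "carry_out", "kwargs": {
  "motion": "0 0.3 -0.3 0 0 0.02 4;0 0 0 0 0 0.02 4;0 0 0 0 0 0 4"
}}

```text
t: 10.62
eef_pos: [0.5173, 0.1486, 0.1101]
ee_rot: [-2.082, -2.352, 0.001]
force: [2.5, 0.4, 3.7]
gripper_width: 0.0102
grasp_force: 6.0
```

```bash
python3 -c "
import h; from h import *
ptr(); ptr2()
z=dict(np.load('side1.npz')); r=h.capture
h.capture=lambda n:z
ptr2()"
```

```text
[('red', 31, 2, np.float64(152.4)), ('red', 43, 15, np.float64(150.3)), ('green', 31, 0, None), ('green', 43, 13, np.float64(173.1))]
t 10.68 pos [517.3 148.7 110.1] yaw 96.97 F [2.36 0.57 3.18] T [ 0.13  -0.693  0.117] w 9.85
pointer 152.99589828247738 185.5
T,F [ 0.138 -0.641  0.131  2.632  0.456  3.06 ] [0.038 0.014 0.002 0.646 0.519 0.749]
pointer 173.33498282596307 170.9499969482422
T,F [ 0.138 -0.636  0.129  1.832  0.208  3.409] [0. 0. 0. 0. 0. 0.]
```

Torque rose to about 0.1 N·m while the pointer stalled at 153.0°, 20.3° (0.35 rad) from its start: the bolt is at its stop. I'll back off, release, and look at the keyway marks with the key turned clear of them.

{"fn": "carry_out", "kwargs": {
  "motion": "0 0 0 0 0 -0.05 4;0 0 0 0 0 -0.05 4;0 0 0 0 0 -0.05 4;0 0 0 0 0 -0.05 4;0 0 0 0 0 0 4;0 0 0 0 0 0 20;0 0 0 0 0 0 40;0 0 0 0 0 0 40;0 0 -15 0 0 0 40;0 0 -30 0 0 0 40;0 0 -30 0 0 0 40;-52 -17 0 0 0 0 40;-52 -17 0 0 0 0 40;-52 -17 0 0 0 0 40;-52 -17 0 0 0 0 40;0 0 0 0 0 0 40"
}}

```text
t: 12.92
eef_pos: [0.5191, -0.0737, 0.1866]
ee_rot: [1.843, 2.541, 0.0]
force: [0.1, -0.0, 0.0]
gripper_width: 0.0401
grasp_force: 0.0
```

Run:
```python
from h import *
delta(.5173,.1487,.11,108)
L=[capture("top") for _ in range(8)]; c=L[0]; c["img"]=np.mean([l["img"].astype(np.float32) for l in L],0); np.savez("top3.npz",**c)
ptr2()
cen=[.5173,.149]; N=460; g=np.linspace(-.034,.034,N)
mp=np.array([[proj(c,[cen[0]-a,cen[1]-b,.0885]) for b in g] for a in g],np.float32)
t=cv2.remap(c["img"].astype(np.float32),mp,None,cv2.INTER_CUBIC); np.save("face3.npy",t)
cv2.imwrite("pics/face3.png",np.clip(t[...,::-1]*1.2,0,255).astype(np.uint8))
```

```text
t 12.93 pos [519.1 -73.7 186.6] yaw 108.09 tiltz [ 0.0018 -0.0013 -1.    ] shift [212.1  67.2  76.3] turn [0.0013 0.0018 0.0016]
pointer 152.92838364670718 181.0
T,F [-0.001 -0.13   0.002 -0.272  0.156  0.148] [0.015 0.03  0.024 0.516 0.654 0.631]
```

View pics/face3.png

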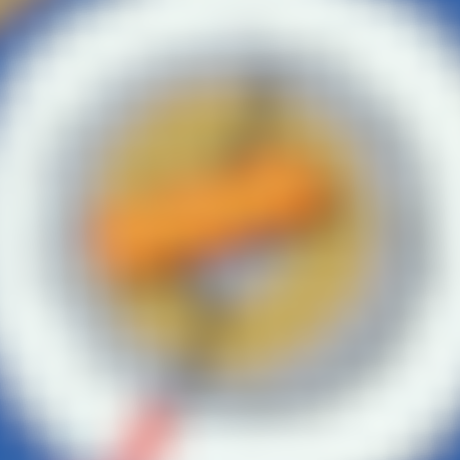

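The two dark marks sit at about (260,100) and (195,350), and the bow crosses between them. I'll compute the angle.

Run:
```python
from h import *
t=np.load("face3.npy"); N=460; g=np.linspace(-34,34,N); X,Y=np.meshgrid(-g,-g,indexing="ij")
for cx,cy in((0,0),(0,.5),(.5,-.3)):
    x=X-cx;y=Y-cy; r=np.hypot(x,y);a=np.degrees(np.arctan2(y,x)); L=t.sum(2)
    for lo,hi in((16,21),(17,24),(18,23)):
        o=[]
        for c0 in(-16,164):
            d=(a-c0+180)%360-180; k=(r>lo)&(r<hi)&(abs(d)<22)
            # remove radial brightness trend: compare with median per radius bin
            w=np.zeros_like(L)
            for rr in np.arange(lo,hi,.5):
                b=(r>=rr)&(r<rr+.5)&(abs(d)<22); w[b]=np.clip(np.percentile(L[b],40)-L[b],0,None)
            o+= [np.average(x[k],weights=w[k]),np.average(y[k],weights=w[k]),c0+np.average(d[k],weights=w[k])]
        print(cx,cy,lo,hi,np.round(o,1),"line",np.degrees(np.arctan2(o[1]-o[4],o[0]-o[3])).round(1))
# bow now
c=dict(np.load("top3.npz")); hs=cv2.cvtColor(np.clip(c["img"],0,255).astype(np.uint8),cv2.COLOR_RGB2HSV).astype(int)
x0,y0,x1,y1=276,222,298,242; w=(np.clip(hs[...,1]-150,0,60)*(hs[...,0]<18))[y0:y1,x0:x1]; v,u=np.nonzero(w); Q=np.array([world(c,a+x0,b+y0,.1265)[:2] for a,b in zip(u,v)]); W=w[v,u]
e,V=np.linalg.eigh(np.cov(Q.T,aweights=W)); print(np.average(Q,axis=0,weights=W),np.degrees(np.arctan2(V[1,1],V[0,1])))
# block & slot
im=c["img"]; b=cv2.cvtColor(np.clip(im,0,255).astype(np.uint8),cv2.COLOR_RGB2HSV).astype(int)
print(im.astype(int).sum(2)[215:260:3,360:394])
```

```text
0 0 16 21 [ 18.3  -4.7 -14.5 -18.3   4.4 166.5] line -14.0
0 0 17 24 [ 20.1  -5.1 -14.2 -20.2   5.  166.1] line -14.1
0 0 18 23 [ 20.   -5.  -14.  -20.    5.  166.1] line -13.9
0 0.5 16 21 [ 18.1  -5.2 -16.1 -18.4   3.9 168.1] line -14.0
0 0.5 17 24 [ 20.   -5.6 -15.7 -20.3   4.5 167.5] line -14.1
0 0.5 18 23 [ 19.9  -5.5 -15.5 -20.1   4.5 167.5] line -14.0
0.5 -0.3 16 21 [ 18.3  -4.5 -13.8 -18.3   4.5 166.1] line -13.8
0.5 -0.3 17 24 [ 20.   -4.9 -13.7 -20.2   5.2 165.7] line -14.0
0.5 -0.3 18 23 [ 20.   -4.8 -13.5 -20.    5.1 165.6] line -13.9
[0.51696406 0.14594819] 109.45078828983176
[[409 404 401 400 400 395 395 393 390 390 388 385 382 379 379 377 376 373
  373 372 371 370 354 315 270 286 319 335 307 291 312 332 346 358]
 [404 404 408 408 409 409 409 407 407 403 404 401 399 397 396 391 391 389
  388 385 385 373 340 287 289 333 350 335 306 320 346 358 361 369]
 [382 386 388 388 391 396 400 401 402 403 405 406 407 409 407 405 406 404
  403 402 392 357 297 284 326 353 344 307 322 348 358 359 368 381]
 [361 364 364 370 369 373 375 377 380 382 383 388 391 392 395 397 399 400
  403 39
[... 910 characters left out ...]
 180 181 182 177 179 181 181 180 189 220 237 220 184 151 157 215 299
  351 354 319 309 336 356 345 322 321 351 379 385 385 384 382 381]
 [182 179 179 176 179 180 179 178 179 180 176 167 152 144 153 207 288 344
  353 317 301 331 360 365 363 367 372 382 385 386 382 384 387 387]
 [183 180 178 179 181 181 179 179 179 178 173 154 149 153 197 280 340 359
  330 305 325 356 369 368 371 381 385 382 379 383 387 387 389 389]
 [178 182 179 180 178 179 179 178 180 180 163 154 148 188 263 337 362 337
  305 320 353 368 368 373 381 385 387 388 386 386 386 388 391 385]
 [210 196 187 180 185 189 201 204 198 179 159 146 177 249 323 359 347 308
  320 351 370 369 374 381 390 392 392 388 386 384 386 388 391 391]]
```

{"fn": "carry_out", "kwargs": {
  "motion": "53 16.8 0 0 0 0 40;53 16.8 0 0 0 0 40;53 16.8 0 0 0 0 40;53 16.8 0 0 0 0 40;0 0 20 0 0 0 40;0 0 25 0 0 0 40;0 0 20 0 0 0 40;0 0 10.5 0 0 0 40;0 0 0 0 0 0 40"
}}

```text
t: 14.7
eef_pos: [0.5149, 0.1521, 0.1091]
ee_rot: [-1.837, -2.547, 0.002]
force: [-0.6, -0.5, 0.8]
gripper_width: 0.0402
grasp_force: 0.0
```

Run:
```python
from h import *
delta(.5173,.1487,.11,108.5);o=get_obs();print(o["force"],o["torque"])
```

```text
t 14.7 pos [514.9 152.1 109.1] yaw 108.42 tiltz [-1.7e-03 -2.0e-04 -1.0e+00] shift [-4.   1.2 -0.9] turn [-0.0016 -0.0003 -0.0014]
[-0.59383459 -0.54987648  0.84611779] [-0.07240079 -0.10531144  0.04978775]
```

{"fn": "carry_out", "kwargs": {
  "motion": "-4 1.2 -0.9 0 0 0 40;0 0 0 0 0 0 40;0 0 0 0 0 0 20;0 0 0 0 0 0 12;0 0 0 0 0 0 8;0 0 0 0 0 0 4;0 0 0 0 0 0 4"
}}

```text
t: 15.58
eef_pos: [0.5178, 0.1489, 0.1107]
ee_rot: [-1.837, -2.548, 0.0]
force: [-0.4, 1.3, 0.7]
gripper_width: 0.0101
grasp_force: 6.0
```

Run:
```python
from h import *
delta(.5173,.1487,.11,166);o=get_obs();print(o["force"],o["torque"],o["gripper_width"])
```

```text
t 15.57 pos [517.8 148.9 110.7] yaw 108.42 tiltz [-2.e-04  0.e+00 -1.e+00] shift [-0.  -0.5  0.7] turn [-1.0000e-04 -2.0000e-04 -1.0049e+00]
[-0.37631378  1.25788084  0.70957784] [-0.04027573 -0.08152064  0.03981265] 0.010095025407905552
```

{"fn": "carry_out", "kwargs": {
  "motion": "0 0 0 0 0 -0.07 4;0 0 0 0 0 -0.07 4;0 0 0 0 0 -0.07 4;0 0 0 0 0 -0.07 4;0 0 0 0 0 -0.07 4;0 0 0 0 0 -0.07 4;0 0 0 0 0 -0.07 4;0 0 0 0 0 -0.07 4;0 0 0 0 0 -0.07 4;0 0 0 0 0 -0.07 4;0 0 0 0 0 -0.07 4;0 0 0 0 0 -0.07 4;0 0 0 0 0 -0.07 4;0 0 0 0 0 -0.07 4;0 0 0 0 0 -0.025 4;0 0 0 0 0 0 4"
}}

```text
t: 17.58
eef_pos: [0.5179, 0.1489, 0.1107]
ee_rot: [0.384, 3.118, 0.0]
force: [0.1, 0.5, 1.0]
gripper_width: 0.0102
grasp_force: 6.0
```

Run:
```python
from h import *
delta(.5173,.1487,.11,166);ptr2()
```

```text
t 17.57 pos [517.9 148.9 110.7] yaw 165.97 tiltz [ 2.e-04  1.e-04 -1.e+00] shift [ 0.6 -0.3  0.7] turn [ 0.0001  0.0002 -0.0006]
pointer 152.99927913565637 182.0
T,F [ 0.056 -0.16   0.008 -0.263  0.282  0.202] [0.03  0.018 0.024 0.579 0.726 0.269]
```

{"fn": "carry_out", "kwargs": {
  "motion": "0 0 -0.5 0 0 0 4;0 0 -0.5 0 0 0 4;0 0 -0.5 0 0 0 4;0 0 -0.4 0 0 0 4;0 0 -0.4 0 0 0 4;0 0 -0.4 0 0 0 4;0 0 0 0 0 0 4"
}}

```text
t: 18.7
eef_pos: [0.5179, 0.1489, 0.1134]
ee_rot: [0.383, 3.118, 0.0]
force: [0.5, 0.4, -0.5]
gripper_width: 0.0102
grasp_force: 6.0
```

Run:
```python
from h import *
delta(.5173,.1487,.11,166);ptr2()
```

```text
t 18.7 pos [517.9 148.9 113.4] yaw 166.0 tiltz [ 2.e-04  1.e-04 -1.e+00] shift [ 0.6 -0.3  3.4] turn [0.0001 0.0001 0.0001]
pointer 152.91698130716549 184.0
T,F [ 0.079 -0.135 -0.026  0.101  0.668 -0.473] [0.016 0.034 0.02  0.281 0.528 0.373]
```

No resistance after a 2.7 mm rise, only the key's weight, so it is aligned with the keyway. I'll draw it out.

{"fn": "carry_out", "kwargs": {
  "motion": "0 0 -1 0 0 0 4;0 0 -1 0 0 0 4;0 0 -1 0 0 0 4;0 0 -1 0 0 0 4;0 0 0 0 0 0 4"
}}

```text
t: 19.58
eef_pos: [0.5179, 0.1488, 0.1175]
ee_rot: [0.383, 3.118, 0.0]
force: [0.8, 0.6, -0.1]
gripper_width: 0.0099
grasp_force: 6.0
```

{"fn": "carry_out", "kwargs": {
  "motion": "0 0 -1.5 0 0 0 4;0 0 -1.5 0 0 0 4;0 0 -1.5 0 0 0 4;0 0 -2 0 0 0 4;0 0 -2 0 0 0 4;0 0 -2 0 0 0 4;0 0 -2 0 0 0 4;0 0 -2 0 0 0 4;0 0 -4 0 0 0 4;0 0 -10 0 0 0 4;0 0 -20 0 0 0 4;0 0 -30 0 0 0 4;0 0 0 0 0 0 4",
  "newtons": 15
}}

```text
t: 21.2
eef_pos: [0.5203, 0.1491, 0.1992]
ee_rot: [0.382, 3.111, 0.003]
force: [-0.5, -0.6, -1.2]
gripper_width: 0.0102
grasp_force: 15.0
```

Run:
```python
from h import *
delta(.5173,-.161,.2,188.7);ptr2(); print(get_obs()["joint_positions"])
t=capture("top"); np.savez("top4.npz",**t)
s=capture("side"); np.savez("side4.npz",**s); 
a=np.zeros((480,780,3),np.uint8)
a[:,:380]=cv2.resize(s["img"][150:250,310:389],(380,480),interpolation=cv2.INTER_CUBIC)
a[:300,390:690]=cv2.resize(t["img"][215:260,355:400],(300,300),interpolation=cv2.INTER_CUBIC)
save("out.png",a)
```

```text
t 21.2 pos [520.3 149.1 199.2] yaw 166.01 tiltz [ 7.1e-03  8.0e-04 -1.0e+00] shift [ -72.1 -301.6   -1.1] turn [ 0.0012  0.0071 -0.3961]
pointer 152.94956674279405 184.5
T,F [ 0.03  -0.125  0.007 -0.196  0.097 -1.189] [0.029 0.024 0.02  0.519 0.175 0.123]
[ 1.19193399e-01  1.52048997e-01  1.65911478e+00  2.89407142e-05
  1.33331281e+00 -1.20732119e+00]
```

View pics/out.png

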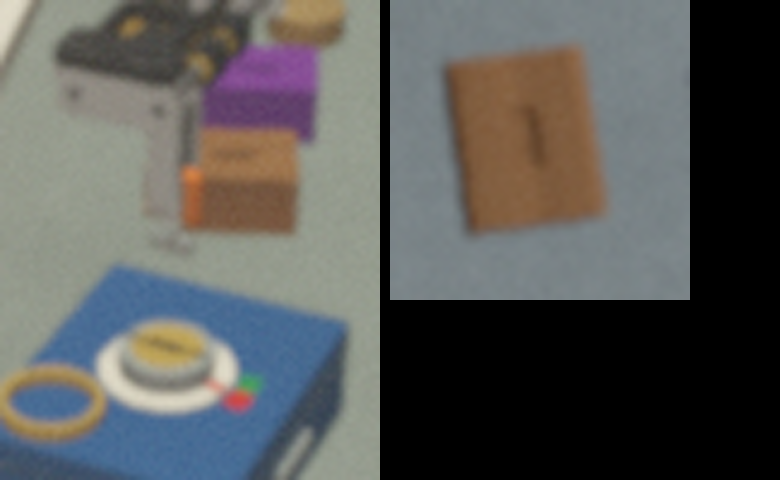

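The key is out, the brass face shows the empty keyway, and the pointer is on the red patch. Next I'll pin down the block's top face using depth.

Run:
```python
from h import *
for n,reg in(("top4",(352,210,398,262)),("side4",(335,165,385,205))):
    c=dict(np.load(n+".npz")); Z=c["range_z"]; x0,y0,x1,y1=reg; P=[]
    for v in range(y0,y1):
        for u in range(x0,x1):
            if Z[v,u]>0: P.append(np.r_[world(c,u,v,d=Z[v,u]),u,v])
    P=np.array(P); k=(P[:,2]>.036)&(P[:,2]<.056)&(abs(P[:,0]-.52)<.065)&(abs(P[:,1]+.16)<.06)
    # hold to the z=.045 plane by pixel ray
    Q=np.array([world(c,u,v,.045)[:2] for u,v in P[k,3:]])
    print(n,k.sum(),P[k,2].mean(),cv2.minAreaRect((Q*1e3).astype(np.float32)),np.median(Q,0))
c=dict(np.load("side4.npz")); im=c["img"].astype(int)
print(proj(c,[.52,-.16,.045])); 
for v in range(176,196): print(v,im[v,342:376].sum(1))
t=dict(np.load("top4.npz"))["img"].astype(int)
for v in(226,230,234,238,242): print(v,t[v,360:392].sum(1))
```

```text
top4 515 0.044557015676913385 ((520.0730590820312, -160.23304748535156), (90.37510681152344, 71.23330688476562), 9.327747344970703) [ 0.52021472 -0.15973028]
side4 242 0.04323109980517611 ((507.3625183105469, -150.43545532226562), (66.9544906616211, 82.48182678222656), 9.97890853881836) [ 0.50822466 -0.15118394]
[358.35742673 181.12346311]
176 [404 403 402 404 379 326 284 272 320 328 321 313 324 320 313 307 312 305
 302 309 303 297 308 300 310 296 305 300 293 280 272 275 294 366]
177 [403 405 413 406 379 328 272 278 323 345 342 348 339 347 336 342 339 340
 332 327 340 349 342 331 346 334 339 336 329 312 283 263 306 358]
178 [404 406 416 397 388 334 284 299 330 344 355 346 348 350 360 349 362 353
 353 353 354 354 346 345 359 356 357 363 355 326 300 298 310 366]
179 [408 409 410 405 386 335 278 292 320 354 337 347 345 357 354 347 345 336
 348 355 354 358 350 345 351 360 351 346 348 354 348 341 352 402]
180 [410 410 406 405 383 339 283 299 336 344 352 349 341 348 337 340 337 335
 333 332 340 349 340 356 338 347 350 344 357 378 393 405 402 421]
181 [413 412 410 415 372 336 281 284 335 35
[... 2076 characters left out ...]
 289 343 413 444 445 445]
226 [380 380 336 248 238 260 274 280 287 278 292 295 306 294 293 278 280 280
 283 284 280 285 298 323 351 381 385 384 393 386 388 382]
230 [391 383 356 281 228 243 281 283 291 284 294 289 294 291 281 264 268 274
 273 286 286 283 283 304 334 369 379 389 391 383 387 384]
234 [384 388 374 337 260 224 267 282 279 279 284 294 293 294 287 264 217 239
 271 275 284 283 285 291 313 340 371 378 375 382 374 380]
238 [383 385 379 366 297 235 248 272 277 284 284 289 291 290 284 277 244 222
 249 271 280 286 279 288 299 319 351 375 384 384 385 385]
242 [382 382 377 384 357 283 235 266 278 292 286 294 292 291 294 294 293 276
 275 271 276 283 283 284 288 304 332 364 382 383 381 380]
```

Run:
```python
from h import *
c=dict(np.load("side1.npz"))
g=dict(np.load("side4.npz")); 
im=g["img"].astype(float).sum(2); w=np.clip(335-im,0,60); V,U=np.mgrid[180:184,353:364]; W=w[180:184,353:364]
u,v=(U*W).sum()/W.sum(),(V*W).sum()/W.sum(); print(u,v,world(g,u,v,.045), "slot side")
t=dict(np.load("top4.npz")); t1=dict(np.load("top1.npz"))
# compare cameras on the green patch and lock face brass centroid
def col(c,reg,f,z):
    x0,y0,x1,y1=reg; h=cv2.cvtColor(np.clip(c["img"],0,255).astype(np.uint8),cv2.COLOR_RGB2HSV).astype(int)[y0:y1,x0:x1]
    v,u=np.nonzero(f(h)); return len(u),world(c,u.mean()+x0,v.mean()+y0,z)
G=lambda h:(h[...,0]>50)&(h[...,0]<90)&(h[...,1]>90)
R=lambda h:((h[...,0]<8)|(h[...,0]>172))&(h[...,1]>60)
B=lambda h:(h[...,0]>15)&(h[...,0]<32)&(h[...,1]>70)
print("green",col(t1,(265,235,300,260),G,.071),col(g,(320,215,385,262),G,.071))
print("brass side",col(g,(330,205,366,235),B,.0885))
P=lambda h:(h[...,0]>125)&(h[...,0]<160)&(h[...,1]>80)
delta(.5213,-.1633,.2,189.5)
```

```text
358.3305084745763 181.77754237288136 [ 0.51946501 -0.1555772   0.045     ] slot side
green (15, array([0.46608089, 0.15263872, 0.071     ])) (13, array([0.46713366, 0.15440439, 0.071     ]))
brass side (108, array([0.51868162, 0.15790514, 0.0885    ]))
t 21.55 pos [517.  148.7 194.5] yaw 166.0 tiltz [-2.5e-03 -3.0e-04 -1.0e+00] shift [ -79.6 -301.7   -5.4] turn [-4.000e-04 -2.500e-03 -4.101e-01]
```

{"fn": "carry_out", "kwargs": {
  "motion": "-6 -25 0 0 0 0 4;-13 -50 0 0 0 0 4;-13 -50 0 0 0 0 4;-13 -50 0 0 0 0 4;-13 -50 0 0 0 0 4;-13 -50 0 0 0 0 4;-8.2 -25.2 0 0 0 0 4;0 0 0 0 0 -0.137 4;0 0 0 0 0 -0.137 4;0 0 0 0 0 -0.136 4;0 0 40 0 0 0 4;0 0 30 0 0 0 4;0 0 20 0 0 0 4;0 0 0 0 0 0 4;0 0 0 0 0 0 4"
}}

```text
t: 23.42
eef_pos: [0.5226, -0.1618, 0.1064]
ee_rot: [-0.26, 3.13, -0.001]
force: [0.6, 0.4, -0.4]
gripper_width: 0.0103
grasp_force: 15.0
```

Run:
```python
from h import *
delta(.521,-.162,.0985,189.5); o=get_obs(); print(o["force"],o["torque"])
t=capture("top"); s=capture("side"); np.savez("side5.npz",**s)
a=np.zeros((520,790,3),np.uint8)
a[:,:520]=cv2.resize(s["img"][155:205,335:385],(520,520),interpolation=cv2.INTER_CUBIC)
a[:260,530:790]=cv2.resize(t["img"][210:262,350:402],(260,260),interpolation=cv2.INTER_CUBIC)
save("hover.png",a)
p=o["eef_pos"]; print("tip px",proj(s,[p[0],p[1],p[2]-.0397]),"collar",proj(s,[p[0],p[1],p[2]-.0397+.0195]))
```

```text
t 23.43 pos [ 522.6 -161.8  106.4] yaw -170.5 tiltz [ 7.e-04 -4.e-04 -1.e+00] shift [1.6 0.1 7.9] turn [-0.0005  0.0006 -0.    ]
[ 0.60221019  0.43172821 -0.37770648] [ 0.07939273 -0.18992038 -0.01375363]
tip px [357.91843865 175.19275754] collar [358.13021493 170.09993754]
```

View pics/hover.png

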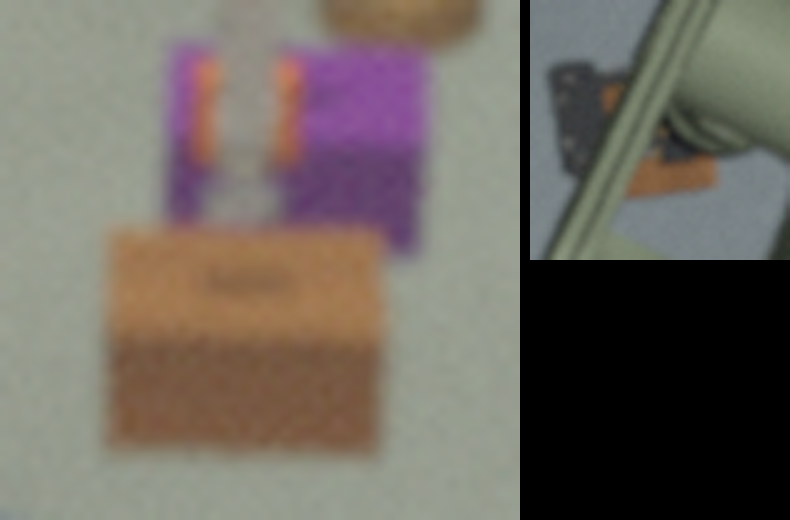

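The key hovers behind the slot: bow centred at column 247, slot at column 248, so it lines up sideways. I'll check the depth direction numerically.

Run:
```python
from h import *
s=dict(np.load("side5.npz")); p=np.array([.5226,-.1618,.1064]); im=s["img"].astype(int)
h=cv2.cvtColor(s["img"],cv2.COLOR_RGB2HSV).astype(int)
for cl in (354,355,363,364): print(cl,[(v,tuple(im[v,cl])) for v in range(157,174)][::1] if cl in(355,363) else "")
a=np.radians(9.5); d=np.array([np.cos(a),np.sin(a),0]); n=np.array([-d[1],d[0],0])
for nm,z in(("bowtop",.0555),("bowbot",.0215)):
    for e in(-.017,.017): print(nm,e,proj(s,p+[0,0,-.0397+z]+d*e+n*.005))
b=lambda x,y,w:[proj(s,np.array([x,y,.045])+n*w+d*e) for w in(.035,-.035) for e in(-.045,.045)]
print("block pred at .5215,-.162",np.round(b(.5215,-.162,0),1))
for cl in(348,353,358,363,368): print(cl,im[173:192,cl].sum(1))
```

```text
354 
355 [(157, (np.int64(143), np.int64(145), np.int64(135))), (158, (np.int64(144), np.int64(138), np.int64(139))), (159, (np.int64(145), np.int64(128), np.int64(138))), (160, (np.int64(159), np.int64(123), np.int64(126))), (161, (np.int64(178), np.int64(126), np.int64(107))), (162, (np.int64(181), np.int64(128), np.int64(101))), (163, (np.int64(167), np.int64(120), np.int64(94))), (164, (np.int64(161), np.int64(119), np.int64(99))), (165, (np.int64(166), np.int64(125), np.int64(108))), (166, (np.int64(168), np.int64(130), np.int64(109))), (167, (np.int64(163), np.int64(124), np.int64(106))), (168, (np.int64(158), np.int64(120), np.int64(98))), (169, (np.int64(148), np.int64(112), np.int64(94))), (170, (np.int64(134), np.int64(103), np.int64(97))), (171, (np.int64(119), np.int64(97), np.int64(106))), (172, (np.int64(119), np.int64(102), np.int64(118))), (173, (np.int64(120), np.int64(112), np.int64(119)))]
363 [(157, (np.int64(146), np.int64(153), np.int64(138))), (158, (np.int64(147), np.int64(148), np.int64(142))), (159, (np.int64(144), np.int64(126), np.int64(143))), (160, (np.i
[... 698 characters left out ...]
int64(74), np.int64(108)))]
364 
bowtop -0.017 [363.71338009 161.31925063]
bowtop 0.017 [353.39155771 161.15582922]
bowbot -0.017 [363.28357776 170.37222269]
bowbot 0.017 [353.0677457  170.20328801]
block pred at .5215,-.162 [[371.8 186.3]
 [344.7 185.8]
 [370.9 176. ]
 [344.7 175.5]]
348 [463 463 456 438 410 372 341 360 358 361 364 365 351 331 317 278 270 265
 268]
353 [288 289 303 329 356 358 354 351 349 343 356 358 353 340 314 264 280 276
 271]
358 [399 391 397 380 370 350 352 335 317 315 326 357 355 340 314 269 270 269
 276]
363 [284 273 275 308 344 354 351 355 345 341 345 358 357 349 320 278 265 277
 276]
368 [265 277 280 305 343 354 353 355 359 366 365 359 361 351 327 276 275 269
 276]
```

{"fn": "carry_out", "kwargs": {
  "motion": "0.5 1.9 0 0 0 0 4;0 0 8 0 0 0 4;0 0 6 0 0 0 4;0 0 4 0 0 0 4;0 0 0 0 0 0 4;0 0 0 0 0 0 4"
}}

```text
t: 24.28
eef_pos: [0.5214, -0.1599, 0.0879]
ee_rot: [-0.26, 3.131, -0.0]
force: [0.2, -0.5, -0.3]
gripper_width: 0.01
grasp_force: 15.0
```

Run:
```python
from h import *
delta(.5218,-.160,.0847,189.5); o=get_obs(); print(o["force"],o["torque"])
s=capture("side"); np.savez("side6.npz",**s)
a=cv2.resize(s["img"][160:200,335:385],(750,600),interpolation=cv2.INTER_CUBIC); save("near.png",a)
```

```text
t 24.27 pos [ 521.4 -159.9   87.9] yaw -170.51 tiltz [ 1.e-04 -1.e-04 -1.e+00] shift [-0.4 -0.2  3.2] turn [-0.0001  0.     -0.0001]
[ 0.15502049 -0.47803213 -0.3005631 ] [ 0.01068003 -0.0900592   0.05195838]
```

View pics/near.png

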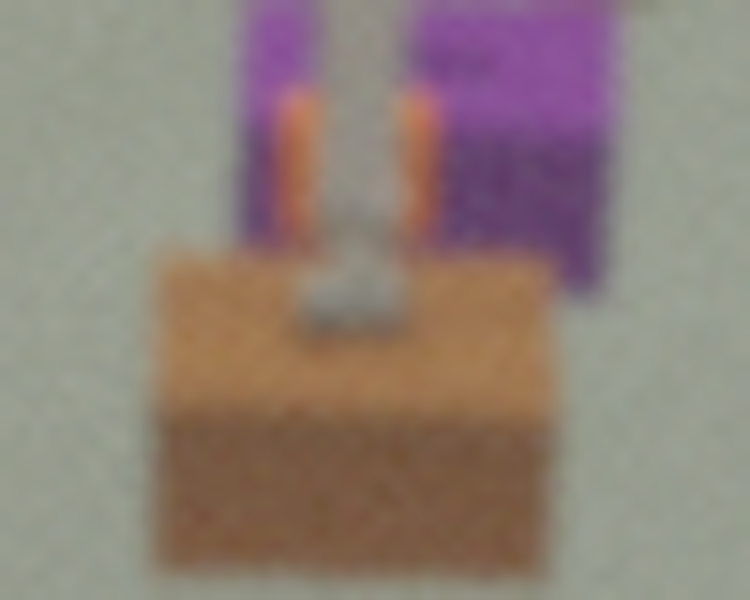

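The bit tip is at about (355,325), heading straight for the slot centre at about (357,333) once it drops. I'll descend gently.

{"fn": "carry_out", "kwargs": {
  "motion": "0 0 1.5 0 0 0 4;0 0 1.5 0 0 0 4;0 0 1 0 0 0 4;0 0 1 0 0 0 4;0 0 1 0 0 0 4;0 0 0 0 0 0 4",
  "newtons": 8
}}

```text
t: 25.08
eef_pos: [0.5212, -0.1598, 0.0818]
ee_rot: [0.26, -3.131, -0.0]
force: [0.4, -0.2, -0.6]
gripper_width: 0.0099
grasp_force: 8.0
```

{"fn": "carry_out", "kwargs": {
  "motion": "0 0 1.5 0 0 0 4;0 0 1.5 0 0 0 4;0 0 1.5 0 0 0 4;0 0 0 0 0 0 4"
}}

```text
t: 25.58
eef_pos: [0.5211, -0.1597, 0.0771]
ee_rot: [0.26, -3.13, -0.0]
force: [-0.3, 0.9, -0.9]
gripper_width: 0.0101
grasp_force: 8.0
```

It's going in with no contact force.

{"fn": "carry_out", "kwargs": {
  "motion": "0 0 2 0 0 0 4;0 0 2 0 0 0 4;0 0 2 0 0 0 4;0 0 1.5 0 0 0 4;0 0 1 0 0 0 4;0 0 0 0 0 0 4;0 0 0 0 0 0 4"
}}

```text
t: 26.45
eef_pos: [0.5214, -0.1599, 0.0689]
ee_rot: [-0.26, 3.131, -0.0]
force: [-0.6, 0.1, -0.4]
gripper_width: 0.01
grasp_force: 8.0
```

{"fn": "carry_out", "kwargs": {
  "motion": "0 0 0.5 0 0 0 4;0 0 0.4 0 0 0 4;0 0 0 0 0 0 4;0 0 0 0 0 0 4"
}}

```text
t: 26.95
eef_pos: [0.5213, -0.1598, 0.068]
ee_rot: [-0.26, 3.131, 0.0]
force: [0.1, 0.1, -0.5]
gripper_width: 0.0098
grasp_force: 8.0
```

{"fn": "carry_out", "kwargs": {
  "motion": "0 0 0.4 0 0 0 4;0 0 0.3 0 0 0 4;0 0 0.2 0 0 0 4;0 0 0 0 0 0 4;0 0 0 0 0 0 4"
}}

```text
t: 27.58
eef_pos: [0.5213, -0.1598, 0.0672]
ee_rot: [-0.26, 3.131, -0.0]
force: [-1.1, -0.1, 0.9]
gripper_width: 0.0098
grasp_force: 8.0
```

{"fn": "carry_out", "kwargs": {
  "motion": "0 0 0.3 0 0 0 4;0 0 0.2 0 0 0 4;0 0 0 0 0 0 4"
}}

```text
t: 27.95
eef_pos: [0.5214, -0.1598, 0.0671]
ee_rot: [-0.26, 3.131, -0.0]
force: [-2.7, 0.8, 4.9]
gripper_width: 0.0103
grasp_force: 8.0
```

The collar is seated at exactly the predicted height. I'll release and retreat straight up.

{"fn": "carry_out", "kwargs": {
  "motion": "0 0 -0.4 0 0 0 4;0 0 0 0 0 0 14;0 0 0 0 0 0 26;0 0 0 0 0 0 40;0 0 0 0 0 0 40;0 0 -10 0 0 0 40;0 0 -25 0 0 0 40;0 0 -40 0 0 0 40;0 0 -50 0 0 0 40;0 0 -30 0 0 0 40;0 0 0 0 0 0 40;0 0 0 0 0 0 40"
}}

```text
t: 29.45
eef_pos: [0.5205, -0.1594, 0.2207]
ee_rot: [0.26, -3.129, -0.002]
force: [-0.3, -0.2, -0.3]
gripper_width: 0.0397
grasp_force: 0.0
```

Run:
```python
from h import *
ptr2(); t=capture("top"); s=capture("side"); o=get_obs(); print(o["t"],o["eef_pos"],o["force"])
a=np.zeros((520,790,3),np.uint8)
a[:,:520]=cv2.resize(s["img"][155:205,335:385],(520,520),interpolation=cv2.INTER_CUBIC)
a[:169,530:790]=cv2.resize(s["img"][130:300,200:460],(260,170),interpolation=cv2.INTER_AREA)[:169]
a[180:440,530:790]=cv2.resize(s["img"][200:270,300:370],(260,260),interpolation=cv2.INTER_CUBIC)
save("done.png",a)
```

```text
pointer 152.91562865656013 180.5
T,F [ 0.086 -0.126 -0.002 -0.229  0.053  0.638] [0.026 0.03  0.027 0.413 0.834 0.475]
29.8 [ 0.52082308 -0.15963578  0.22087269] [-0.25151901 -0.0748961  -0.65654377]
```

View pics/done.png

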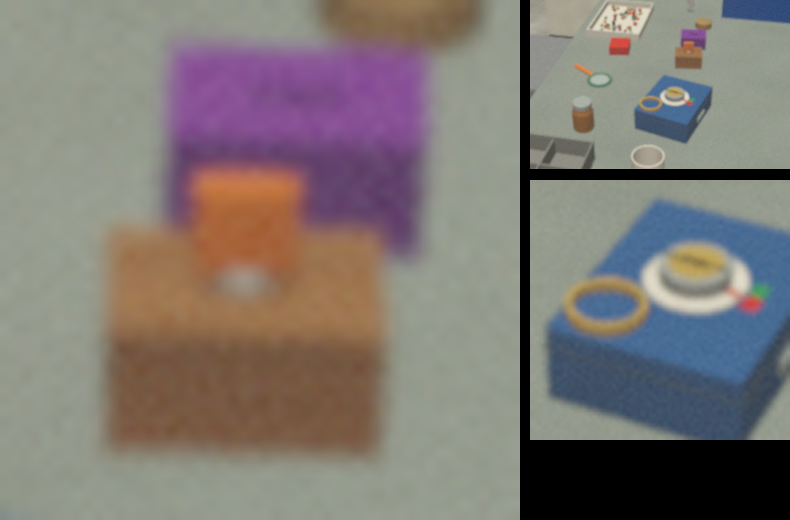

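The key stands upright in the wooden block with its collar on the top, at about (247,285). The lock is empty, the pointer is on the red patch, and everything else is where it was. Handing in.

```bash
python3 -c "from rig import sign_off; print(sign_off())"
```

```text
the job is handed in; nothing more can be done
None
```

The box is locked: the bolt was turned to its stop, and the key came out at the keyway without resistance and now stands fully home in the wooden block. Nothing else appears to have moved, and I handed the job in at about 30 s of the 72 s allowed.

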